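# Flip a chip carrier face down onto the bonder stage against the stage's edge

## Robot

A 6-joint arm with a two-finger parallel gripper is mounted at the origin on the work surface. World frame = base frame: x ahead of the robot, y to its left, z up, the work surface at z = 0. Lengths are in mm, angles in rad, forces in N, time in s.
With the tool pointing down it reaches from about 350 to 775 mm from the base axis. Payload 7.3 kg.
Tool frame: the origin (TCP) lies at the very end of the fingers, on their centre line; the grasp point (between the pads) lies 19 mm behind it; x points along the fingers, z is the direction in which the jaws open and shut, and the axes are right-handed (so a half turn about x gives the same grasp; the last joint's range is limited). The gripper opens to 92 mm and grips with 3 to 60 N. Pads are 19 mm wide; open, the fingers measure 130 mm over their backs; the gripper's body (75 mm by 190 mm) begins 47 mm behind the grasp point.
Start: joints at [0.994, 0.342, 1.524, -0, 1.275, -0.146], TCP at [219.227, 477.058, 226.741] pointing down, gripper open.
Joint ranges: [-2.53, 2.53], [-0.77, 2.02], [0.04, 2.7], [-1, 4.14], [0.28, 2.66], [-3.11, 3.11]. Speed limits (rad/s): [2.57, 2.57, 3.14, 3.14, 3.14, 3.14].

## Interface

Orientations are given as [roll, pitch, yaw] about the fixed x, y, z axes, in that order (R = Rz(yaw) Ry(pitch) Rx(roll)).
In Python, from plant import * gives the robot as it stands.
- The arm moves only by the tool carry_out, never from a script. Its argument "rows" is a list of rows, each a list of 4 numbers: the shift along the world's x, y, z in mm, then the turn about the world's z in degrees. In form: [[x, y, z, twist], ...]. A call has 1 to 20 rows; each row is the pose to reach, as a shift and turn from the pose measured when the call began; what a row does not reach only later rows make up. A row lasts 1/12 s, in which the tool goes at most 41.7 mm and 7.16 degrees, less where a joint would pass 70% of its speed; a pose out of reach is approached as far as the arm can. A call with a gripper value outside its range is refused whole. "hand" is the finger opening in mm, from 0 to 91.8, set as the call begins (left out, the last holds). The fingers move at their own pace and stop on an object; the grip force is fixed at half the most. Time passes only in rows, so rows that repeat a pose let the fingers close. It gives the time, the measured TCP pose, the force and the opening at its end, in the units of the state.
- get_obs(): the state, without advancing time (a new reading comes with each control period).
- capture(name): name is "scene" or "top" or "wrist"; returns the picture (480x640x3 uint8, red, green, blue); there is no depth.
- camera_info(name): a dict with "camera_matrix" (3x3 intrinsics, pixels), "pose" (4x4, takes a point from camera to world coordinates); the wrist camera has in their place "mount" (4x4, takes a point from camera to tool coordinates, whose origin is the TCP and whose axes are the tool frame's). Camera axes: x right, y down, z forward; pixel columns grow to the right and rows downward; lengths in mm; the calibration is good to about 2 mm. A picture is of the moment at which its call begins: read the wrist's pose just before it. camera_info takes no time and is no camera call.
- close_job(): hands the job in, once; it reports no verdict.
The state is a dict: "time": time; "joint_positions": joint angles; "dq": joint speeds; "tau": joint torques, N m; "tool_pos": TCP position; "tcp_rot": TCP orientation; "contact_force": force on the tool from outside, world axes, zero at the start; "moment": the same for the moment, N m; "grip_width": finger opening in mm.
Only numpy, scipy, OpenCV 4.12 (cv2) and the standard library are available. Lean on these libraries where they do the work, as an engineer would, in place of code of your own. Each camera call takes 0.05 s, during which the arm holds its last target. There are 200 camera calls.

## Task

Turn the pocketed chip carrier face down onto the steel stage plate without gripping it: push it with the fingers up against the plate's near edge, keep pushing so that it tips up on that edge, and push it on over so that it falls and lies flat, pockets down, on the plate. Never pick it up clear of the surface, and leave everything else standing and lying where it is.

Things in the scene. Friction and masses are not known exactly. Their poses are not given: they have to be found in the camera images.
- carrier: Chip carrier: flat aluminium plate 80 mm (its x) by 90 mm (its y), 10 mm thick, about 100 g. One face has a 4 x 4 grid of 4 mm deep pockets; the other is plain. Starts flat on the table, pockets up, a few cm on the robot's side of the stage. Origin: centre of the plain face; its z axis points out of the pocketed face (up at the start); its +x side faces the stage plate, within about 15 degrees.
- carrier_far (a point): Middle of the carrier's +x side face (the side towards the stage plate), half way through its thickness.
- carrier_near (a point): Middle of the carrier's -x side face (the side towards the robot), half way through its thickness.
- carrier_left (a point): Middle of the carrier's +y side face, half way through its thickness.
- carrier_right (a point): Middle of the carrier's -y side face, half way through its thickness.
- stage: Stage: fixed flat steel plate 180 mm (its x) by 220 mm (its y), 6 mm thick, screwed to the black bench top, so that its near edge is a square upright step 6 mm high. Origin: middle of the near edge at table height; x points away from the robot across the plate, y along the edge, z up. A cream column (35 by 70 mm, its top 71 mm above the table) stands on it with its near face 145 mm behind the edge; the rest up to there is free, apart from the jar.
- stage_edge (a point): Middle of the top of the stage's near edge, 6 mm above the table. Once the carrier's far side bears on the stage's step, a finger pressed against the carrier's near side (10 N or so) and moved upward takes that side up with it by friction, the carrier turning about the step; past upright it falls over onto the stage by itself.
- jar: Bystander: small amber jar, 34 mm across, 50 mm tall, on the rear left of the stage. Origin: centre of its underside.
- loupe: Bystander: brass eyepiece loupe, 34 mm across, 38 mm tall, on the table left of the carrier. Origin: centre of its underside.
- driver: Bystander: screwdriver 140 mm long, lying on the table right of the carrier. Origin: within it.
- ring: Bystander: flat steel ring, 68 mm outside, 8 mm high, on the table left of the stage. Origin: centre of its underside.
- cover: Bystander: plain aluminium cover plate 80 x 90 x 4 mm without pockets, on the table right of the stage. Origin: centre of its underside.
- solvent: Bystander: white bottle 56 mm across, 130 mm tall, far to the left. Origin: centre of its underside.
Mind the look-alikes: they are no part of the job. What is shaped like the carrier but black or purple is not meant.

How it is judged:
By the outcome, as a careful person would: the job done as asked, in the order asked, and still so for the second after the job is handed in, with the robot touching nothing.
It also fails if it takes over 48 s, if anything falls off the work surface, if the arm or the gripper's body presses on something with over 40 N, if the wrist force passes 120 N, or if a joint passes its speed limit or range.

## Working session

There is one attempt and no reset: what is moved stays moved. The work goes in short steps, Python scripts to look and compute and a tool call to move; the robot and the scene stay as the last step left them, time stands still between calls to the robot, and variables do not carry over. Pictures are saved under pics/ and viewed, about 8 in all and at most 12, crops included, and the job is handed in when it is done.

Besides the shell and the picture viewer there is one more tool, called after "Request:" in YAML: its name, and indented under it one key for each argument. carry_out: Moves the arm, as the interface text tells. Its arguments: {"type":"object","properties":{"rows":{"type":"array"},"hand":{"type":"number"}},"required":["rows"]}

```bash
mkdir -p pics; python3 - <<'E'
from plant import *
import cv2
o=get_obs();print(o)
for n in("top","scene"):
    i=capture(n);cv2.imwrite(f"pics/{n}1.png",i[:,:,::-1]);c=camera_info(n);print(n,c["camera_matrix"],c["pose"])
print(camera_info("wrist"))
E
```

```text
{'time': 0.0, 'joint_positions': array([ 9.93943242e-01,  3.42729804e-01,  1.52503406e+00, -3.31452920e-06,
        1.27540488e+00, -1.46003925e-01]), 'dq': array([ 8.59467528e-04, -1.47416254e-03, -8.97853145e-04,  2.94936344e-04,
       -1.01110718e-05,  9.71537348e-04]), 'tau': array([-1.02207236e-03, -4.31235266e+01, -2.44216704e+01,  7.16417818e-02,
        5.61717991e-02, -1.15198509e-04]), 'tool_pos': array([219.01466711, 476.67519043, 226.03534734]), 'tcp_rot': array([ 2.99759968,  1.56922023, -2.14563749]), 'contact_force': array([-0.15383574,  0.1495266 , -0.34697466]), 'moment': array([0.047307  , 0.04002974, 0.02773061]), 'grip_width': 91.66214109202195}
top [[461.65822748   0.         315.06655638]
 [  0.         461.65822748 239.31066895]
 [  0.           0.           1.        ]] [[-1.31265595e-02 -9.83192661e-01  1.82098559e-01  3.63374050e+02]
 [-9.99910903e-01  1.33486409e-02 -6.06379322e-06  1.28893752e+02]
 [-2.42480639e-03 -1.82082414e-01 -9.83280283e-01  1.02872889e+03]
 [ 0.00000000e+00  0.00000000e+00  0.00000000e+00  1.00000000e+00]]
scene [[610.6937684    0.
[... 200 characters left out ...]
3697e-01 -3.34877505e-01  5.29142495e+02]
 [ 1.19429093e-02 -7.41625339e-01 -6.70708001e-01  8.44783019e+02]
 [ 0.00000000e+00  0.00000000e+00  0.00000000e+00  1.00000000e+00]]
{'camera_matrix': array([[334.37977412,   0.        , 317.90141838],
       [  0.        , 334.37977412, 244.94046891],
       [  0.        ,   0.        ,   1.        ]]), 'mount': array([[ 4.94463298e-04, -2.83065851e-01,  9.59100349e-01,
        -1.58012973e+02],
       [-2.86223952e-04, -9.59100467e-01, -2.83065738e-01,
         7.57454213e+01],
       [ 9.99999837e-01, -1.34551874e-04, -5.55260206e-04,
        -3.52097041e-01],
       [ 0.00000000e+00,  0.00000000e+00,  0.00000000e+00,
         1.00000000e+00]])}
```

View pics/top1.png

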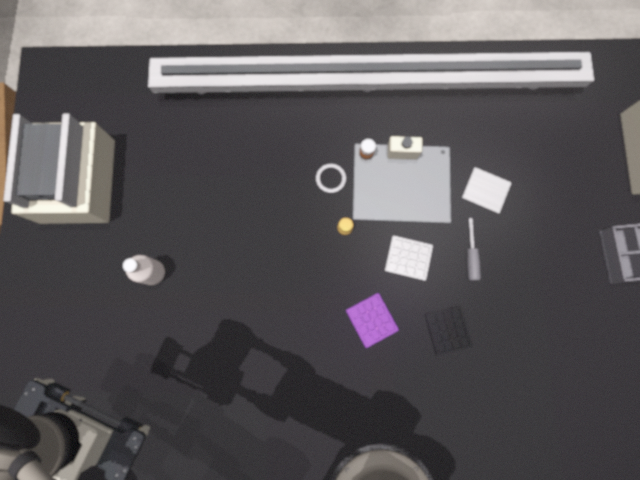

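View pics/scene1.png

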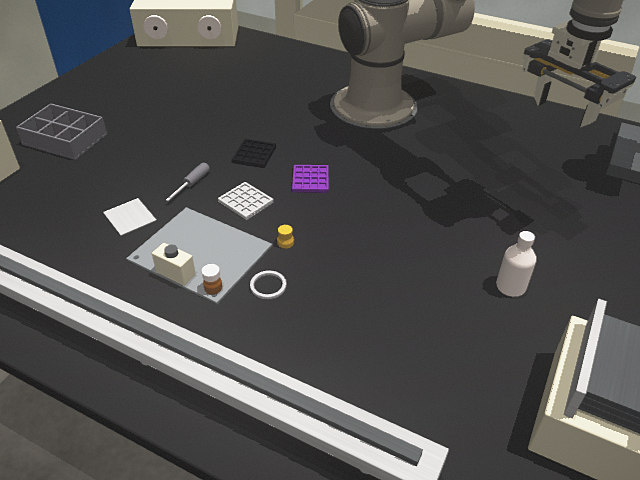

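The top view shows the white pocketed carrier at about (409,258). The stage's near edge runs from (353,221) to (451,222), the loupe is at (345,226) and the driver at (474,250). The purple and black look-alikes are nearer the robot.

```bash
cat > h.py <<'E'
import numpy as np,cv2
from plant import *
from scipy.spatial.transform import Rotation as R
def wristpose():
    o=get_obs();T=np.eye(4);T[:3,:3]=R.from_euler('xyz',o["tcp_rot"]).as_matrix();T[:3,3]=o["tool_pos"]
    return T@camera_info("wrist")["mount"]
def cast(px,K,P,z):
    px=np.asarray(px,float).reshape(-1,2)
    d=(np.c_[px,np.ones(len(px))]@np.linalg.inv(K).T)@P[:3,:3].T
    return P[:3,3]+d*((z-P[2,3])/d[:,2])[:,None]
def blobs(m,n=80):
    c,_=cv2.findContours(cv2.morphologyEx(m.astype(np.uint8),cv2.MORPH_CLOSE,np.ones((5,5))),cv2.RETR_EXTERNAL,cv2.CHAIN_APPROX_NONE)
    return [k for k in c if cv2.contourArea(k)>n]
E
python3 - <<'E'
from h import *
i=cv2.imread("pics/top1.png");c=camera_info("top");K,P=c["camera_matrix"],c["pose"]
g=i.min(2);roi=np.zeros_like(g,bool);roi[125:285,310:515]=1
for k in blobs((g>100)&roi):
    r=cv2.minAreaRect(k);z=6 if cv2.contourArea(k)>4000 else 10 if r[0][1]>235 else 4
    b=cast(cv2.boxPoints(r),K,P,z)
    print(z,cv2.contourArea(k),np.round(r[0]),np.round(b[:,:2],1).tolist(),'c',np.round(b.mean(0),1))
print('loupe',cast([345,228],K,P,10),'driver',cast([[471,220],[474,278]],K,P,8))
o=get_obs();print(R.from_euler('xyz',o["tcp_rot"]).as_matrix().round(3))
E
```

```text
10 1640.5 [409. 257.] [[477.7, -19.5], [563.4, -42.7], [539.1, -139.5], [454.1, -114.9]] c [508.6 -79.2  10. ]
10 455.5 [472. 248.] [[598.1, -210.2], [599.5, -236.2], [458.2, -234.5], [456.8, -209.2]] c [ 528.2 -222.5   10. ]
4 1443.5 [486. 190.] [[645.0, -204.2], [723.6, -241.6], [682.5, -329.8], [605.0, -291.5]] c [ 664.  -266.8    4. ]
4 728.0 [331. 178.] [[697.6, 141.0], [749.3, 90.3], [696.3, 41.5], [645.5, 92.3]] c [697.2  91.3   4. ]
6 7972.5 [394. 182.] [[798.0, 74.9], [801.5, -190.7], [574.0, -181.2], [570.8, 74.3]] c [686.1 -55.7   6. ]
loupe [[577.04769221  61.08130336  10.        ]] driver [[ 592.07850392 -224.73771194    8.        ]
 [ 460.5908242  -221.56118477    8.        ]]
[[-0.001 -0.909  0.418]
 [-0.001  0.418  0.909]
 [-1.     0.    -0.001]]
```

Request:
carry_out:
  rows:
    - [22, -35, 0, 3]
    - [45, -70, 0, 6]
    - [68, -105, 0, 9]
    - [90, -140, 0, 12]
    - [113, -175, 0, 15]
    - [136, -210, 0, 18]
    - [158, -245, 0, 21]
    - [181, -280, 0, 24.7]
    - [186, -315, -10, 24.7]
    - [191, -350, -25, 24.7]
    - [196, -385, -40, 24.7]
    - [201, -420, -55, 24.7]
    - [205, -455, -70, 24.7]
    - [208, -490, -85, 24.7]
    - [210, -525, -95, 24.7]
    - [211, -556, -100, 24.7]
    - [211, -556, -100, 24.7]
    - [211, -556, -100, 24.7]
    - [211, -556, -100, 24.7]
  hand: 40

```text
time: 1.68
tool_pos: [429.8, -78.9, 126.0]
tcp_rot: [2.346, 1.57, -2.367]
contact_force: [0.4, 0.4, 0.4]
grip_width: 39.9
```

```bash
python3 - <<'E'
from h import *
o=get_obs();P=wristpose();i=capture("wrist");K=camera_info("wrist")["camera_matrix"]
print(o["time"],o["tool_pos"],o["contact_force"],o["grip_width"])
cv2.imwrite("pics/w1.png",i[:,:,::-1])
g=i.min(2)
for k in blobs(g>100,1500):
    r=cv2.minAreaRect(k);h=cv2.convexHull(k);a=cv2.approxPolyDP(h,8,True).reshape(-1,2)
    print(cv2.contourArea(k),r[0])
    for z in(6,10):print(z,cast(a,K,P,z)[:,:2].round(0).tolist())
E
```

```text
1.6833 [429.75061534 -78.87060167 126.01237405] [0.37648346 0.35746339 0.36824228] 39.86092199279268
28286.0 (323.5, 454.0)
6 [[639.0, 253.0], [676.0, 263.0], [701.0, 224.0], [702.0, -419.0], [643.0, -363.0]]
10 [[635.0, 248.0], [672.0, 258.0], [696.0, 220.0], [697.0, -414.0], [639.0, -359.0]]
118572.5 (414.4999694824219, 196.99996948242188)
6 [[254.0, 149.0], [569.0, 234.0], [581.0, 226.0], [588.0, -207.0], [360.0, -121.0], [254.0, 47.0]]
10 [[255.0, 146.0], [566.0, 230.0], [578.0, 222.0], [585.0, -205.0], [360.0, -121.0], [255.0, 45.0]]
43077.5 (67.0, 197.0)
6 [[253.0, -248.0], [326.0, -225.0], [590.0, -284.0], [591.0, -372.0], [574.0, -393.0], [253.0, -307.0]]
10 [[255.0, -246.0], [326.0, -222.0], [586.0, -281.0], [587.0, -367.0], [571.0, -389.0], [255.0, -303.0]]
```

View pics/w1.png

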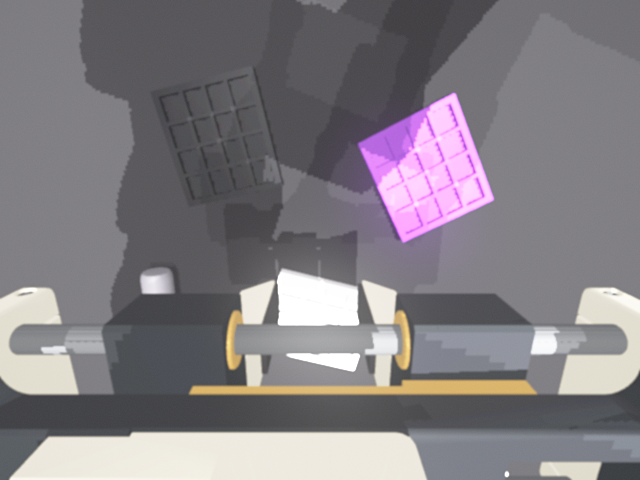

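The wrist view shows the carrier's near side from about (280,270) to (357,288). The purple piece's nearest corner is at (403,241).

```bash
python3 - <<'E'
from h import *
P=wristpose();K=camera_info("wrist")["camera_matrix"]
print(cast([[280,270],[357,288],[403,241],[282,184]],K,P,10).round(1))
c=camera_info("top");i=cv2.imread("pics/top1.png").min(2);K,P=c["camera_matrix"],c["pose"]
for x in(370,400,430):
    e=i[205:232,x].astype(int);print(x,e);
    r=205+np.argmax(-np.diff(e))+.5;print(r,cast([x,r],K,P,6).round(1))
k=[k for k in blobs((i>125)) if cv2.pointPolygonTest(k,(409,258),False)>0][0]
k=cv2.boxPoints(cv2.minAreaRect(k));print(k,cast(k,K,P,8).round(1))
E
```

```text
[[ 457.6 -112.4   10. ]
 [ 474.6  -44.5   10. ]
 [ 431.1   -6.8   10. ]
 [ 383.2 -108.5   10. ]]
370 [197 197 197 196 198 196 198 197 197 197 198 198 195 189 163 118  84  78
  77  79  79  78  79  80  76  77  78]
219.5 [[596.8   3.6   6. ]]
400 [196 196 197 197 197 197 197 197 197 197 198 196 197 193 187 164 120  90
  82  84  84  80  84  83  85  86  84]
220.5 [[593.6 -64.4   6. ]]
430 [196 194 196 196 195 195 195 195 195 196 195 195 194 196 195 189 169 127
  93  84  83  84  85  84  81  83  82]
221.5 [[ 590.3 -132.3    6. ]]
[[382.94208 270.84335]
 [391.71887 233.98068]
 [434.57507 244.18454]
 [425.79828 281.0472 ]] [[ 479.2  -20.8    8. ]
 [ 562.3  -43.9    8. ]
 [ 537.7 -139.     8. ]
 [ 455.3 -114.6    8. ]]
```

Request:
carry_out:
  rows:
    - [0, 4, -40, -2.7]
    - [0, 4, -80, -2.7]
    - [0, 4, -110, -2.7]
    - [0, 4, -121, -2.7]
    - [0, 4, -121, -2.7]
    - [8, 4, -121, -2.7]
    - [16, 4, -121, -2.7]
    - [22, 3, -121, -2.7]
    - [27, 3, -121, -2.7]
    - [32, 3, -121, -2.7]
    - [37, 2, -121, -2.7]
    - [42, 2, -121, -2.7]
    - [47, 2, -121, -2.7]
    - [52, 2, -121, -2.7]
    - [56, 1, -121, -2.7]
    - [60, 1, -121, -2.7]
    - [60, 1, -121, -2.7]
    - [60, 1, -121, -2.7]

```text
time: 3.23
tool_pos: [490.3, -77.5, 5.1]
tcp_rot: [-2.938, 1.57, -1.413]
contact_force: [-0.1, -0.2, 0.4]
grip_width: 39.9
```

```bash
python3 - <<'E'
from h import *
o=get_obs();print(o["time"],o["tool_pos"],o["contact_force"])
a=capture("scene")[140:310,90:310];b=capture("top")[130:300,300:520]
cv2.imwrite("pics/s2.png",np.vstack([cv2.resize(x,None,fx=1.7,fy=1.7,interpolation=2) for x in(a,b)])[:,:,::-1])
E
```

```text
3.2333 [490.27322664 -77.45848627   5.12347525] [-0.13298215 -0.16865907  0.40304141]
```

View pics/s2.png

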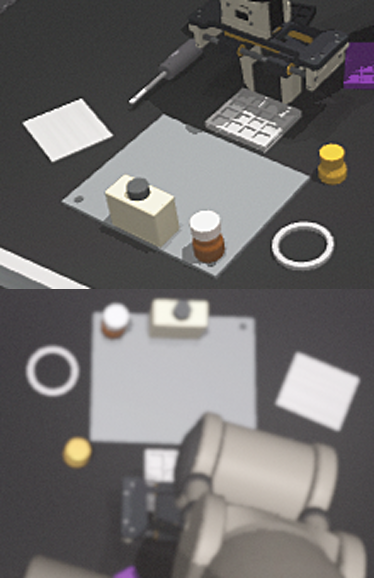

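The carrier is being pushed squarely and lies a few mm short of the edge. The bystanders haven't moved. I'll push on slowly until it makes contact.

Request:
carry_out:
  rows:
    - [2, 0, -1, 0]
    - [4, 0, -2, 0]
    - [6, 0, -2, 0]
    - [8, 0, -2, 0]
    - [9, 0, -2, 0]
    - [10, 0, -2, 0]
    - [11, 0, -2, 0]
    - [12, 0, -2, 0]
    - [12, 0, -2, 0]

```text
time: 4.08
tool_pos: [502.2, -77.5, 3.2]
tcp_rot: [-2.92, 1.57, -1.396]
contact_force: [-0.1, -0.2, 0.1]
grip_width: 39.8
```

Request:
carry_out:
  rows:
    - [1.5, 0, 0, 0]
    - [3, 0, 0, 0]
    - [4.5, 0, 0, 0]
    - [6, 0, 0, 0]
    - [6, 0, 0, 0]

```text
time: 4.5
tool_pos: [503.1, -77.1, 2.9]
tcp_rot: [1.573, 1.56, 3.099]
contact_force: [-16.6, -3.7, 13.0]
grip_width: 40.2
```

Request:
carry_out:
  rows:
    - [5, 0, 2, 0]
    - [5, 0, 5, 0]
    - [5, 0, 8, 0]
    - [6, 0, 12, 0]
    - [6.5, 0, 16, 0]
    - [7, 0, 19, 0]
    - [7.5, 0, 22, 0]
    - [7.5, 0, 22, 0]

```text
time: 5.17
tool_pos: [506.2, -76.7, 24.2]
tcp_rot: [1.525, 1.55, 3.051]
contact_force: [-12.4, -2.4, 3.2]
grip_width: 40.5
```

```bash
python3 - <<'E'
from h import *
o=get_obs();print(o["time"],o["tool_pos"],o["contact_force"])
a=capture("scene")[130:290,120:320]
cv2.imwrite("pics/s3.png",cv2.resize(a,None,fx=3,fy=3,interpolation=2)[:,:,::-1])
E
```

```text
5.1667 [506.16192558 -76.69694365  24.15038619] [-12.38175734  -2.44968262   3.2453459 ]
```

View pics/s3.png

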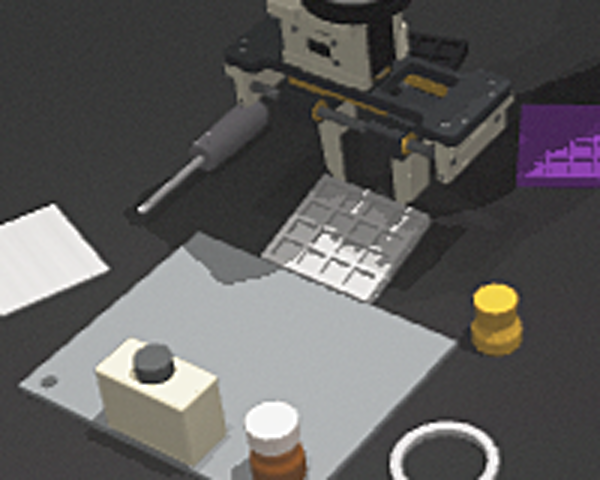

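The near side has lifted, the carrier is tipping about the edge at roughly 15°, and the bystanders are clear. I'll carry on along the arc.

Request:
carry_out:
  rows:
    - [5, 0, 4, 0]
    - [6.5, 0, 8, 0]
    - [8, 0, 12, 0]
    - [10, 0, 16, 0]
    - [12, 0, 20, 0]
    - [14, 0, 24, 0]
    - [17, 0, 28, 0]
    - [20, 0, 32, 0]
    - [23, 0, 35, 0]
    - [23, 0, 35, 0]

```text
time: 6.05
tool_pos: [526.3, -77.4, 59.8]
tcp_rot: [1.573, 1.543, 3.099]
contact_force: [-14.1, -4.6, 13.0]
grip_width: 40.0
```

Request:
carry_out:
  rows:
    - [2, 0, 1, 0]
    - [5, 0, 5, 0]
    - [9, 0, 8, 0]
    - [13, 0, 11, 0]
    - [17, 0, 14, 0]
    - [21, 0, 16, 0]
    - [25, 0, 18, 0]
    - [29, 0, 19, 0]
    - [33, 0, 20, 0]
    - [33, 0, 20, 0]

```text
time: 6.88
tool_pos: [561.5, -79.0, 82.3]
tcp_rot: [1.705, 1.548, -3.052]
contact_force: [-5.0, -4.9, 12.7]
grip_width: 40.5
```

```bash
python3 - <<'E'
from h import *
o=get_obs();print(o["time"],o["tool_pos"],o["contact_force"])
a=capture("scene")[130:290,120:320]
cv2.imwrite("pics/s4.png",cv2.resize(a,None,fx=3,fy=3,interpolation=2)[:,:,::-1])
E
```

```text
6.8833 [561.53388769 -79.02790816  82.29743248] [-4.96518293 -4.867387   12.66775651]
```

View pics/s4.png

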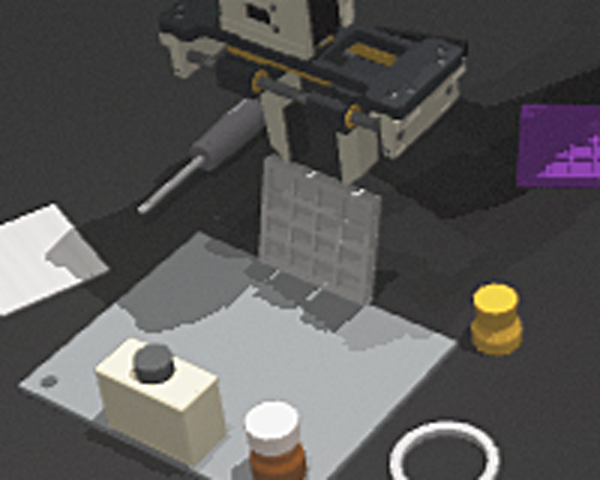

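Request:
carry_out:
  rows:
    - [4, 0, -1, 0]
    - [8, 0, 0, 0]
    - [12, 0, 1, 0]
    - [16, 0, 1, 0]
    - [20, 0, 1, 0]
    - [20, 0, 1, 0]

```text
time: 7.43
tool_pos: [584.7, -80.5, 86.1]
tcp_rot: [1.95, 1.555, -2.807]
contact_force: [0.0, -4.0, 14.3]
grip_width: 40.2
```

```bash
python3 - <<'E'
from h import *
o=get_obs();print(o["time"],o["tool_pos"],o["contact_force"])
a=capture("scene")[130:290,120:320]
cv2.imwrite("pics/s5.png",cv2.resize(a,None,fx=3,fy=3,interpolation=2)[:,:,::-1])
E
```

```text
7.4333 [584.71745966 -80.52422589  86.1146121 ] [ 8.50091827e-03 -4.00442733e+00  1.42858851e+01]
```

View pics/s5.png

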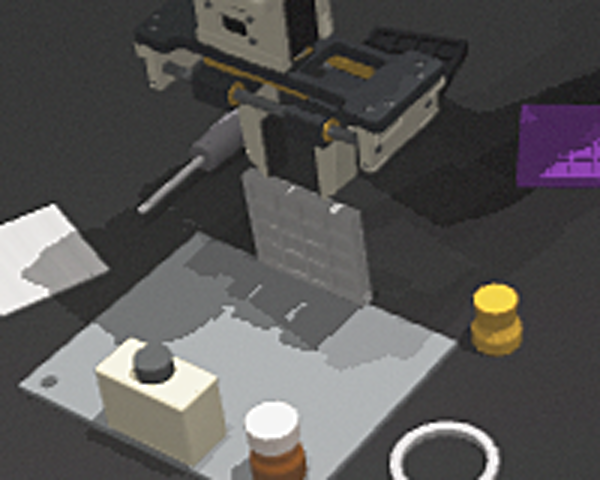

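The carrier is about upright, with the finger tips on its top (former near) side. I'll push the top on over.

Request:
carry_out:
  rows:
    - [4, 0, -1, 0]
    - [8, 0, -1, 0]
    - [12, 0, -2, 0]
    - [16, 0, -3, 0]
    - [20, 0, -4, 0]
    - [24, 0, -6, 0]
    - [28, 0, -8, 0]
    - [28, 0, -8, 0]
    - [28, 0, -8, 0]

```text
time: 8.23
tool_pos: [616.9, -81.9, 81.0]
tcp_rot: [2.682, 1.561, -2.076]
contact_force: [5.4, -3.1, 12.2]
grip_width: 39.6
```

```bash
python3 - <<'E'
from h import *
o=get_obs();print(o["time"],o["tool_pos"],o["contact_force"])
a=capture("scene")[130:290,120:320]
cv2.imwrite("pics/s6.png",cv2.resize(a,None,fx=3,fy=3,interpolation=2)[:,:,::-1])
E
```

```text
8.2333 [616.85262624 -81.91525243  81.00815571] [ 5.36003591 -3.12072241 12.19781657]
```

View pics/s6.png

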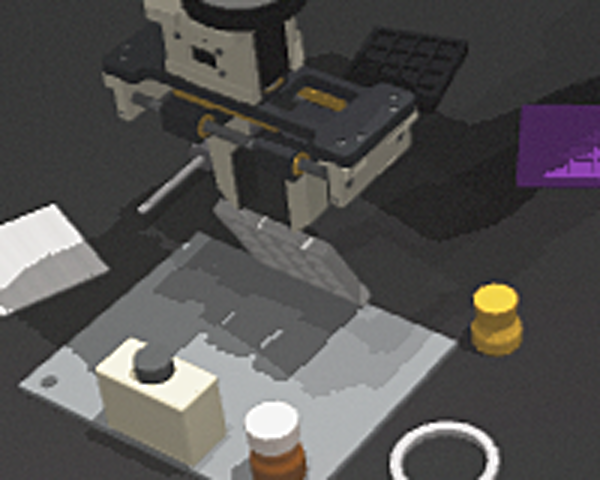

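It is well past upright, leaning over the stage. I'll lift the fingers off so that it falls.

Request:
carry_out:
  rows:
    - [0, 0, 12, 0]
    - [-10, 0, 30, 0]
    - [-30, 0, 50, 0]
    - [-60, 0, 70, 0]
    - [-100, 0, 90, 0]
    - [-140, 0, 110, 0]
    - [-150, 0, 120, 0]
    - [-150, 0, 120, 0]
    - [-150, 0, 120, 0]
    - [-150, 0, 120, 0]
    - [-150, 0, 120, 0]
    - [-150, 0, 120, 0]

```text
time: 9.28
tool_pos: [467.3, -81.8, 199.9]
tcp_rot: [2.48, 1.561, -2.277]
contact_force: [0.0, -0.2, 0.4]
grip_width: 40.0
```

```bash
python3 - <<'E'
from h import *
o=get_obs();print(o["time"],o["tool_pos"],o["contact_force"])
a=capture("scene")[130:310,90:310];b=capture("top")[130:290,300:520]
cv2.imwrite("pics/s7.png",np.vstack([cv2.resize(x,None,fx=1.7,fy=1.7,interpolation=2) for x in(a,b)])[:,:,::-1])
E
```

```text
9.2833 [467.26681609 -81.75868524 199.9155678 ] [ 0.03840898 -0.17227522  0.36050645]
```

View pics/s7.png

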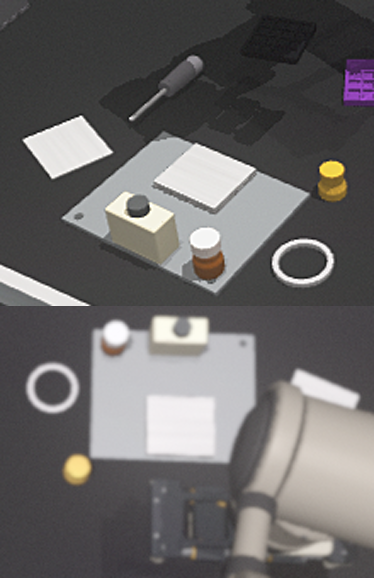

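The carrier lies plain face up, flat and wholly on the plate. I'll check numerically that nothing else moved, then hand in.

```bash
python3 - <<'E'
from h import *
a=cv2.imread("pics/scene1.png");b=capture("scene")[:,:,::-1].copy()
for n,(x,y) in dict(jar=(212,279),loupe=(286,237),driver=(188,184),ring=(268,285),cover=(130,216),purple=(311,177),solvent=(516,265)).items():
    f=lambda i,p:i[y-p:y+p,x-p:x+p]
    r=cv2.matchTemplate(f(b,36),f(a,24),cv2.TM_CCOEFF_NORMED);_,m,_,l=cv2.minMaxLoc(r);print(n,round(m,2),l[0]-12,l[1]-12)
c=camera_info("scene")
k=[k for k in blobs(b.min(2)>210) if cv2.pointPolygonTest(k,(210,232),False)>0 or 180<k[:,0,0].mean()<240]
for q in k:print(cv2.approxPolyDP(cv2.convexHull(q),4,True).reshape(-1,2).tolist(),cast(cv2.approxPolyDP(cv2.convexHull(q),4,True),c["camera_matrix"],c["pose"],16).round(0)[:,:2].tolist())
print(get_obs()["contact_force"]);close_job()
E
```

```text
jar 1.0 0 0
loupe 1.0 0 0
driver 0.92 0 0
ring 1.0 0 0
cover 1.0 0 0
purple 0.91 0 0
solvent 1.0 0 0
[[218, 266], [213, 275], [202, 273], [207, 264]] [[711.0, -10.0], [735.0, -5.0], [740.0, -26.0], [716.0, -32.0]]
[[0, 245], [447, 448], [437, 479], [400, 479], [0, 284]] [[864.0, -418.0], [862.0, 495.0], [913.0, 498.0], [937.0, 452.0], [937.0, -335.0]]
[[181, 235], [204, 215], [239, 229], [216, 251]] [[674.0, -125.0], [602.0, -120.0], [604.0, -33.0], [679.0, -37.0]]
[0.9940417  0.17082451 0.07055723]
the job is handed in; nothing more can be done
```

The carrier now lies flat on the stage plate, pockets down. I pushed it with the fingers (40 mm apart) against the plate's near edge, tipped it up about that edge and pushed it past upright. Then I lifted the fingers clear and it fell over. It was never gripped, and I handed the job in at about 9.3 s.

- **Carrier:** The last scene picture shows the plain face up. The carrier spans roughly x 602–679 and y -125 to -33 mm, so it is wholly on the plate and clear of the column and jar.
- **Bystanders:** The jar, loupe, driver, ring, cover, bottle and purple look-alike showed 0 px shift. The match scores for the driver (0.92) and the purple piece (0.91) were lower, most likely because the arm's shadow changed. The black look-alike was only checked by eye.
- **Forces:** The readings I took at the end of each move stayed around 21 N. The robot was touching nothing at the end (about 1 N on the wrist, near the noise).
- **Not as planned:** From mid-tip on, the finger tips pressed on the carrier's near side face instead of sliding against its plain face. It still turned over cleanly.

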